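Release the bench lockout and present its shackle

ROBOT

A 6-joint arm with a two-finger parallel gripper is mounted at the origin on the work surface. World frame = base frame: x ahead of the robot, y to its left, z up, the work surface at z = 0. Lengths are in m, angles in rad, forces in N, time in s.
With the tool pointing down it reaches from about 0.375 to 0.925 m from the base axis. Payload 5.7 kg.
Tool frame: the origin (TCP) lies midway between the tips of the shut fingers; the grasp point (between the pads) lies 19 mm behind it; z points along the fingers, y is the line along which they close (so a half turn about z gives the same grasp; the last joint's range is limited). The gripper opens to 88 mm and grips with 3 to 60 N. Pads are 20 mm wide; open, the fingers measure 115 mm over their backs; the gripper's body (75 mm by 178 mm) begins 61 mm behind the grasp point.
Start: joints at [-0.115, 0.359, 1.51, -0, 1.272, -0.115], TCP at [0.6, -0, 0.223] pointing down, gripper open.
Joint ranges: [-2.97, 2.97], [-1.01, 2.36], [0.21, 2.38], [-0.96, 4.11], [0.2, 2.71], [-2.98, 2.98]. Speed limits (rad/s): [2.39, 2.39, 3.14, 3.14, 3.14, 3.14].

INTERFACE

Orientations are given as a rotation vector (axis times angle).
In Python, from bench import bot, cams, job gives the robot as it stands. The module is installed in compiled form; this text tells all that it offers. Calls block until the motion is done:
- bot.move_pose(position, orientation): joint-space move of the TCP to a pose.
- bot.move_linear(position, velocity=0.15, rotation=None): straight line of the TCP; rotation=None keeps the orientation; velocity is the mean speed in m/s.
- bot.move_joints(angles): joint-space move.
- bot.grip(opening, grasp_force=None): finger opening in m; grasp_force is the grip in N (None keeps the last); returns when the fingers have stopped.
- bot.wait(seconds).
- bot.solve_ik(position, orientation): joint angles nearest the present ones, or None.
- cams.get_image(name): name is "scene" or "side" or "wrist"; returns a dict with "pixels" (400x640x3 uint8, blue, green, red), "fx", "fy", "cx", "cy" (pixels), "rvec" (rotation vector, rad) and "tvec" (3), from world to camera coordinates, as OpenCV has them. Camera axes: x right, y down, z forward; pixel columns grow to the right and rows downward; lengths in m; the calibration is good to about 2 mm. A picture is of the moment at which its call begins. There is no depth.
A pose or a line that the arm cannot do raises bot.Unreachable and nothing moves.
- job.close_job(): hands the job in; it is judged then, once.
Readings, each from a call of its own:
- bot.get_time_s(): time.
- bot.get_joint_pos(): joint angles.
- bot.get_joint_velocities(): joint speeds.
- bot.get_joint_efforts(): joint torques, N m.
- bot.get_tcp_pos(): TCP position.
- bot.get_tcp_rot(): TCP orientation.
- bot.get_wrist_force(): force on the tool from outside, world axes, zero at the start.
- bot.get_ft_torque(): the same for the moment, N m.
- bot.get_finger_gap(): finger opening in m.
- bot.get_gripper_force(): force on a finger pad.
Only numpy, scipy, OpenCV 4.12 (cv2) and the standard library are available. Lean on these libraries where they do the work, as an engineer would, in place of code of your own. Each camera call takes 0.05 s, during which the arm holds its last target. There are 200 camera calls.

TASK

Release the lockout on the repair bench: slide the clear dust cover fully aside along its rails, turn the dial clockwise to the orange mark and let it rest a moment in that notch, then turn it back to the green mark, where the lock opens. Pull the red shackle straight up out of the box and present it: finish while still holding it upright and still over the middle of the green mat, its legs about 10 cm above the mat. Leave the dial on green, the cover aside and everything else on the bench where it is.

Things in the scene. Friction and masses are not known exactly. Their poses are not given: they have to be found in the camera images.
- lockbox_top (a point): Yellow lockout box fixed to the bench, 125 mm wide (x), 274 mm long (y), 70 mm high. Point: on its flat top face, on the dial's axis, which all frames here share. Box y runs along it from the dial towards the red shackle, z up; it reaches 150 mm to -y and 124 mm to +y of this point. Turned up to 0.45 rad from the world axes, with dial, cover and shackle.
- cover (a joint): Clear dust cover over the dial, 84 (x) by 72 (y) by 50 mm high, open underneath and at both y ends, on straight rails. Value in m: 0 = over the dial, 0.11 = fully aside towards box -y (end stop), the dial then free. Friction about 2 N; it stays where left.
- cover_grip (a point): Centre of the blue grip rib on the cover's top: 12 mm thick (box y), 40 mm long (box x), 24 mm high; centre 62 mm above the box top. Moves with the cover. Axes as the box.
- dial (a joint): Dial, rad, clockwise from above is +. Stops at -0.45 and 1.65. 0: pointer at green mark (box +x); 1.178: at orange, three notches on. A click notch every 0.393 rad, others with white ticks; turning takes up to 0.3 N m; let go within 0.1 of a notch it snaps in. Starts 0.25 to 0.95, mostly in a notch. Within 0.1 of 0 the shackle is free; else a ring inside stops it after 4 mm.
- dial_grip (a point): Point on the dial's axis inside its upright grey bar handle, 32 mm above the box top: the height to grip. Bar 48 mm long, 14 mm wide, from 8 to 40 mm above the box top, centred on the axis, on a black disc 60 mm across. Frame turns with the dial: x along the bar to its pointer end, y across, z up.
- dial_pointer (a point): Point at the pointer end of the bar (white stripe on top), 30 mm from the dial's axis, 32 mm above the box top.
- shackle_grip (a point): Centre of the red sleeve on the loose U-shackle, where to grip: 14 mm thick (x), 58 mm long (y), 20 mm high. Two 8 mm steel legs 40 mm apart along y, ends 102 mm below this point. Closed: 122 mm above the bench, 86 mm to box +y of the dial's axis, axes as the box, legs 50 mm down in the slot of the box top. Pulls straight up, clear after 50 mm. 0.14 to 0.28 kg.
- shackle_foot (a point): Midway between the lower leg ends of the shackle, 102 mm below the red sleeve's centre; axes as the shackle.
- green_mat_top (a point): Centre of the top of the round green mat fixed on the bench, 110 mm across, 6 mm high: where to present. It lies left or right of the box.
- blue_mat_top (a point): Centre of the top of the round blue mat, same size, on the other side: not used.
- driver: Bystander, not used: blue and black cordless impact driver standing on its battery, about 220 mm tall. Origin at the centre of its underside.
- alternator: Bystander, not used: dark cylindrical alternator, 125 mm across and 155 mm tall. Origin at the centre of its underside.
- wrench: Bystander, not used: steel combination wrench, 180 mm long, lying flat.
- extension: Bystander, not used: dark socket extension bar, 250 mm long, lying flat. Origin at the centre of its underside.
- socket: Bystander, not used: steel socket, 32 mm across, 40 mm tall, standing. Origin at the centre of its underside.
- greasejar: Bystander, not used: grease jar with yellow cap, 68 mm across, 75 mm tall. Origin at the centre of its underside.
- pulley: Bystander, not used: steel belt pulley, 68 mm across, 26 mm tall, lying flat. Origin at the centre of its underside.
There are look-alikes about, which are no part of the job. What is shaped like the part that bears shackle_grip but pink is not meant.

How it is judged:
By the outcome, as a careful person would: the job done as asked, in the order asked, and still so for the second after the job is handed in, while the arm keeps its last pose, push and grip.
It also fails if it takes over 72 s, if anything falls off the work surface, if the arm or the gripper's body presses on something with over 40 N, if the wrist force passes 120 N, or if a joint passes its speed limit or range.

## Working session

There is one attempt and no reset: what is moved stays moved. The work goes in short steps, each a Python script; the robot and the scene stay as the last script left them, time stands still between calls to the robot, and variables do not carry over. Pictures are saved under pics/ and viewed, at most 10 in all, crops included, and the job is handed in when it is done.

```bash
mkdir -p pics; cat > h.py <<'E'
import numpy as np, cv2
from bench import bot, cams, job
from scipy.spatial.transform import Rotation as R
def ray(im,u,v):
    Rm=cv2.Rodrigues(np.array(im["rvec"],float))[0];t=np.array(im["tvec"],float).ravel()
    d=Rm.T@np.array([(u-im["cx"])/im["fx"],(v-im["cy"])/im["fy"],1.]);return -Rm.T@t,d
def onz(im,u,v,z):
    o,d=ray(im,u,v);return o+d*(z-o[2])/d[2]
def proj(im,p):
    K=np.array([[im["fx"],0,im["cx"]],[0,im["fy"],im["cy"]],[0,0,1]])
    return cv2.projectPoints(np.array(p,float).reshape(-1,1,3),np.array(im["rvec"],float),np.array(im["tvec"],float),K,None)[0].reshape(-1,2)
def down(a): # tool y axis at world yaw a (closing line), z down
    y=np.array([np.cos(a),np.sin(a),0]);z=np.array([0,0,-1.]);x=np.cross(y,z)
    return R.from_matrix(np.c_[x,y,z]).as_rotvec()
E
python3 - <<'E'
from h import *
import pickle
d={}
for n in("scene","side","wrist"):
    d[n]=cams.get_image(n);cv2.imwrite(f"pics/{n}0.png",d[n]["pixels"])
    o,_=ray(d[n],0,0);print(n,o,d[n]["fx"])
pickle.dump(d,open("im0.pkl","wb"))
print(bot.get_tcp_rot(),bot.get_time_s())
E
```

```text
scene [ 1.10359323 -0.55513144  0.66066544] 386.45102642031355
side [ 0.03226803 -0.50549272  0.69323132] 384.1648560053199
wrist [0.59962335 0.08478132 0.38413116] 293.1314462652984
[-2.22061062e+00 -2.22062133e+00  1.39366011e-03] 0.15
```

View pics/scene0.png

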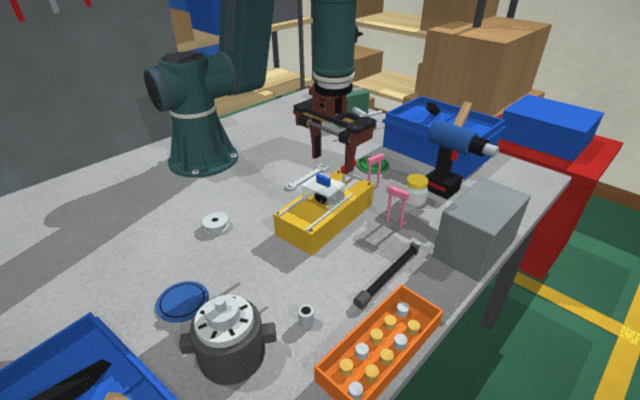

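View pics/side0.png

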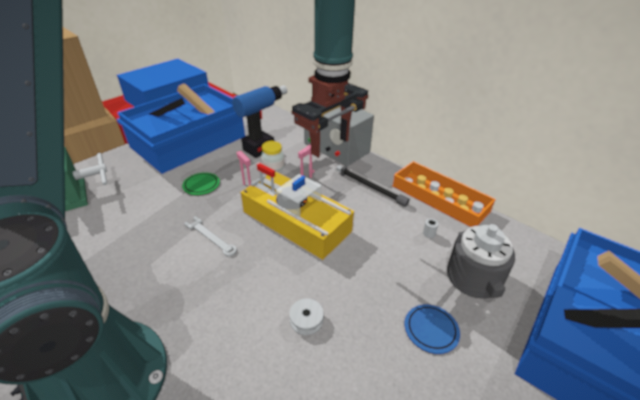

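View pics/wrist0.png

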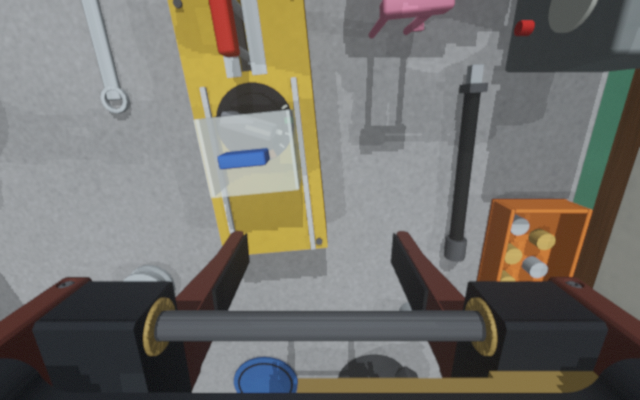

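Wrist view: box with the clear cover, rib at (243,158), red sleeve at (225,25), and a pink one at (417,8). Side view: red sleeve at (266,169), pink ones at (244,156) and (305,150), green mat at (201,184). In the scene view the finger hides the red sleeve.

```bash
cat >> h.py <<'E'
def blobs(im,lo,hi,mina=30):
    hsv=cv2.cvtColor(im["pixels"],cv2.COLOR_BGR2HSV);m=cv2.inRange(hsv,np.array(lo),np.array(hi))
    n,l,s,c=cv2.connectedComponentsWithStats(m)
    return [(c[i],s[i],(l==i).astype(np.uint8)) for i in range(1,n) if s[i,4]>=mina]
def tri(a,ua,b,ub):
    o1,d1=ray(a,*ua);o2,d2=ray(b,*ub)
    k=np.linalg.lstsq(np.c_[d1,-d2],o2-o1,rcond=None)[0];p,q=o1+k[0]*d1,o2+k[1]*d2
    return (p+q)/2,np.linalg.norm(p-q)
E
python3 - <<'E'
from h import *
import pickle
np.set_printoptions(precision=4,suppress=True)
d=pickle.load(open("im0.pkl","rb"))
R_={"red":([0,190,110],[5,255,255]),"blue":([105,150,60],[122,255,255]),"yel":([20,150,60],[30,255,255]),"green":([55,150,40],[75,255,255]),"pink":([165,80,100],[179,200,255])}
for n in d:
  for k,(lo,hi) in R_.items():
    for c,s,m in blobs(d[n],lo,hi):
      z={"red":.122,"blue":.136,"green":.006,"yel":.07,"pink":.12}[k]
      print(n,k,c,s,onz(d[n],*c,z)[:2])
im=d["side"]["pixels"][120:270,170:370];cv2.imwrite("pics/crop1.png",cv2.resize(im,(800,600),interpolation=2))
E
```

```text
scene red [16.7383  9.3738] [ 10   0  14  20 107] [-2.9452  0.1831]
scene red [572.2783 158.4847] [ 499  136  123   51 2185] [0.9471 0.6143]
scene red [453.3824 155.2941] [451 151   6   9  34] [0.6984 0.4027]
scene red [549.0734 234.5876] [ 520  196   59   83 1649] [1.0151 0.2287]
scene blue [201.0482  13.1695] [ 168    0   53   35 1121] [-1.6464  1.0394]
scene blue [208.6688  49.9618] [193  45  26  11 157] [-0.7412  0.5225]
scene blue [488.4383 129.8974] [ 383   95  221   84 9752] [0.7074 0.5995]
scene blue [323.009  179.7027] [317 174  13  13 111] [0.5346 0.0377]
scene blue [180.8263 301.129 ] [ 156  282   52   40 1318] [ 0.6258 -0.4097]
scene blue [ 81.2627 365.7765] [   0  313  178   87 7826] [ 0.6288 -0.5728]
scene yel [336.5833 175.3889] [329 171  13   9  72] [0.4754 0.156 ]
scene yel [417.0426 181.0388] [407 174  22  15 258] [0.6591 0.29  ]
scene yel [321.1067 218.5564] [ 274  180   99   75 3253] [ 0.5826 -0.0191]
scene yel [289.4474 203.8421] [278 196  24  16  38] [ 0.4805 -0.0317]
scene yel [602.5911 337.0351] [ 514  272  126  128 3759] [1.1703 0.0817]
scene green [362.7333 
[... 1176 characters left out ...]
 [305.6562 151.4271] [299 145  13  14  96] [0.6597 0.1416]
side pink [243.5857 161.6   ] [237 152  13  31 140] [0.5084 0.2229]
side pink [310.697  169.0303] [310 162   4  15  33] [0.6096 0.072 ]
wrist blue [242.074 158.5  ] [219 150  47  18 622] [0.5334 0.0396]
wrist blue [262.9371 367.8252] [235 358  61  34 286] [ 0.5375 -0.1911]
wrist blue [264.1492 379.9972] [ 240  365   50   28 1086] [ 0.5379 -0.2086]
wrist yel [254.8251  69.257 ] [ 169    0  157  247 9741] [0.5355 0.1164]
wrist yel [271.9159 220.9439] [ 231  186   78   67 3818] [ 0.5444 -0.0451]
wrist yel [221.2459 219.8361] [214 199  15  45 305] [ 0.486  -0.0438]
wrist pink [415.2728   8.8194] [ 381    0   73   31 1085] [0.6746 0.1551]
```

View pics/crop1.png

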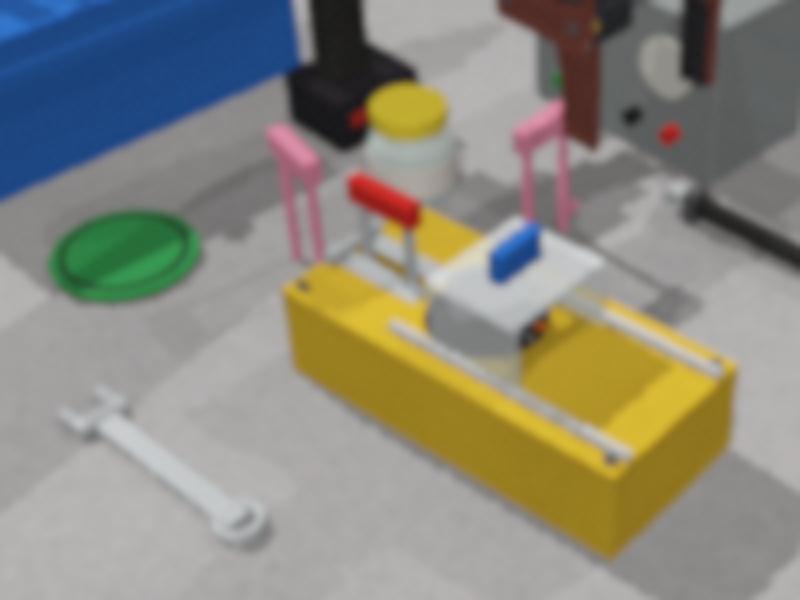

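Red candidate: side (266,169), saturated red and seated in the box slot. The look-alikes at (244,156) and (305,150) are pink and stand on the bench, and the crop confirms this. Next I'll work out the yaw and mat centre, then check them against the given sizes.

```bash
python3 - <<'E'
from h import *
import pickle
np.set_printoptions(precision=4,suppress=True)
d=pickle.load(open("im0.pkl","rb"))
w=d["wrist"]
for (c,s,m) in blobs(w,[105,150,60],[122,255,255],500):
  if s[1]<200:
    print("rib rect",cv2.minAreaRect(cv2.findNonZero(m)))
    vx,vy,x,y=cv2.fitLine(cv2.findNonZero(m),cv2.DIST_L2,0,.01,.01).ravel()
    a,b=onz(w,x-20*vx,y-20*vy,.144),onz(w,x+20*vx,y+20*vy,.144);e=b-a;print("rib yaw",np.arctan2(e[1],e[0]))
# right box edge: last yellow pixel per row
hsv=cv2.cvtColor(w["pixels"],cv2.COLOR_BGR2HSV);ym=cv2.inRange(hsv,np.array([18,130,60]),np.array([32,255,255]))
for f,n in((np.max,"R"),(np.min,"L")):
  P=[]
  for v in range(5,240,5):
    xs=np.nonzero(ym[v,150:345])[0]+150
    if len(xs):P.append(onz(w,f(xs),v,.07)[:2])
  vx,vy,x,y=cv2.fitLine(np.array(P,np.float32),cv2.DIST_HUBER,0,.001,.001).ravel();print(n,np.arctan2(vy,vx)-np.pi/2,x,y,"x at y=.04",x+vx/vy*(.04-y))
print("end y",[onz(w,u,np.nonzero(ym[:262,u])[0].max(),.07)[:2] for u in (250,280,310)])
red=cv2.inRange(hsv,np.array([0,150,80]),np.array([6,255,255]));red[100:]=0;red[:,300:]=0
vx,vy,x,y=cv2.fitLine(cv2.findNonZero(red),cv2.DIST_L2,0,.01,.01).ravel();print("red",[onz(w,x+t*vx,y+t*vy,.132) for t in(-20,20)])
s=d["side"]
for c,st,m in blobs(s,[50,100,30],[80,255,255],200): 
  el=cv2.fitEllipse(cv2.findContours(m,0,1)[0][0]);print("mat",el,onz(s,*el[0],.006),[onz(s,*p,.006)[:2] for p in((st[0],el[0][1]),(st[0]+st[2],el[0][1]))])
E
```

```text
rib rect ((241.8415985107422, 158.41583251953125), (13.930521011352539, 45.77170944213867), 84.2894058227539)
rib yaw 0.1138217161188672
R -3.047461 0.5947838 0.06009407 x at y=.04 0.5966809
L -2.4143362 0.5379968 0.043169085 x at y=.04 0.54081726
end y [array([ 0.516 , -0.0866]), array([ 0.5522, -0.0826]), array([ 0.5887, -0.0114])]
red [array([0.5252, 0.153 , 0.132 ]), array([0.5288, 0.1266, 0.132 ])]
mat ((72.92823028564453, 187.5631103515625), (19.822765350341797, 62.77885055541992), 172.54608154296875) [0.1748 0.6094 0.006 ] [array([0.1568, 0.6276]), array([0.2011, 0.5828])]
mat ((200.6175079345703, 183.5792694091797), (20.36115074157715, 36.311363220214844), 79.28546905517578) [0.4437 0.3645 0.006 ] [array([0.4074, 0.4012]), array([0.4836, 0.3241])]
```

Box yaw is about 0.10, the dial is near (0.531, 0.066), and the cover already sits about 0.028 aside. The mat centre is (0.444, 0.3645) and measures 108 mm across, which matches the given size. Now I'll slide the cover.

```bash
python3 - <<'E'
from h import *
np.set_printoptions(precision=4,suppress=True)
yaw=.1;a=down(yaw+np.pi/2 if bot.solve_ik([.533,.038,.2],down(yaw+np.pi/2)) is not None else yaw-np.pi/2)
p=np.array([.5332,.038,.126])
print(bot.solve_ik(p,down(yaw+np.pi/2)),bot.solve_ik(p,down(yaw-np.pi/2)))
bot.grip(.05,15)
bot.move_pose(p+[0,0,.06],a);bot.move_linear(p,.1);f=bot.get_wrist_force();print(f)
bot.grip(0,15);print("gap",bot.get_finger_gap(),bot.get_wrist_force())
u=np.array([np.sin(yaw),-np.cos(yaw),0])
bot.move_linear(p+.07*u,.06);f0=bot.get_wrist_force();print(f0)
s=.07
while s<.105:
    s+=.002;bot.move_linear(p+s*u,.03);bot.wait(.05);f=np.array(bot.get_wrist_force());print(round(s,3),f)
    if abs(f@u)>10: break
print(bot.get_tcp_pos(),bot.get_time_s())
E
```

```text
[-0.0581  0.3763  1.7614 -0.      1.0039 -1.7289] [-0.0581  0.3763  1.7614 -0.      1.0039  1.4127]
[ 0.5929 -0.0757  0.8478]
gap 0.01182473661650557 [0.2603 1.624  2.253 ]
[-1.0439 -0.975   4.2498]
0.072 [-0.9899 -0.491   5.0668]
0.074 [-1.2823  0.4831  6.3037]
0.076 [-0.3354  0.6607  6.0523]
0.078 [-1.9099  0.3061  5.8764]
0.08 [-0.9473  0.6726  5.457 ]
0.082 [-1.3594  0.7695  4.9845]
0.084 [-0.713   5.6728  5.861 ]
0.086 [-1.452  12.0819  7.4252]
[ 0.5415 -0.0452  0.1261] 7.475
```

```bash
python3 - <<'E'
from h import *
import pickle
np.set_printoptions(precision=4,suppress=True)
bot.grip(.05);p=np.array(bot.get_tcp_pos());bot.move_linear(p+[0,0,.06],.12)
bot.move_pose([.535,.0,.25],down(.1));bot.wait(.2)
d={n:cams.get_image(n) for n in("wrist","side")}
pickle.dump(d,open("im1.pkl","wb"))
w=d["wrist"];o,_=ray(w,0,0);print(o,bot.get_time_s())
print("dial proj",proj(w,[.5305,.0649,.11]),"shackle",proj(w,[.5305-.0086,.0649+.0856,.132]))
c=cv2.resize(w["pixels"][0:300,120:520],(800,600),interpolation=2);cv2.imwrite("pics/w1.png",c)
E
```

```text
[0.5265 0.0842 0.412 ] 10.65
dial proj [[321.4211 123.4061]] shackle [[321.7985  19.778 ]]
```

View pics/w1.png

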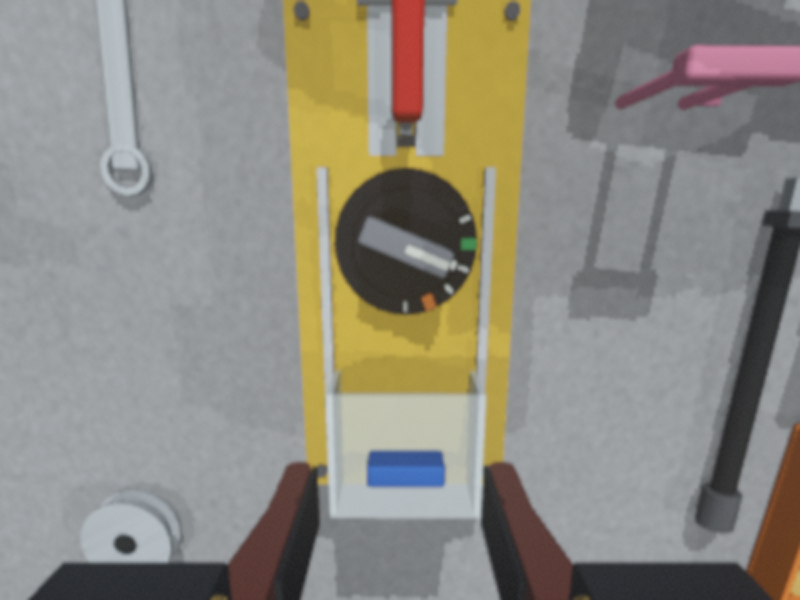

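Wrist crop: cover aside, dial centre at crop (406,241), green mark (468,243), orange mark (429,300). The pointer is near the first tick, at θ about 0.35–0.4. I'll measure the bar and sleeve more exactly.

```bash
python3 - <<'E'
from h import *
import pickle
np.set_printoptions(precision=4,suppress=True)
w=pickle.load(open("im1.pkl","rb"))["wrist"];hsv=cv2.cvtColor(w["pixels"],cv2.COLOR_BGR2HSV)
def line(m,z,n):
    pts=cv2.findNonZero(m);(c,wh,an)=cv2.minAreaRect(pts)
    P=np.array([onz(w,*q,z)[:2] for q in pts.reshape(-1,2)],np.float32)
    r=cv2.minAreaRect(P*1000);b=cv2.boxPoints(r);e=[b[1]-b[0],b[2]-b[1]];e=max(e,key=np.linalg.norm)
    vx,vy,_,_=cv2.fitLine(P,cv2.DIST_L2,0,1e-4,1e-4).ravel()
    print(n,"centre",np.array(r[0])/1000,"size",r[1],"ang",np.arctan2(e[1],e[0]),np.arctan2(vy,vx))
disc=np.zeros((400,640),np.uint8);cv2.circle(disc,(323,121),30,255,-1)
g=cv2.inRange(hsv,np.array([0,0,85]),np.array([179,90,255]))&disc
n,l,s,c=cv2.connectedComponentsWithStats(g);i=1+np.argmax(s[1:,4]);line((l==i).astype(np.uint8),.11,"bar")
for nm,lo,hi,z in(("green",[50,100,50],[80,255,255],.078),("orange",[5,150,120],[16,255,255],.078)):
    c=blobs({"pixels":cv2.bitwise_and(w["pixels"],w["pixels"],mask=cv2.dilate(disc,np.ones((15,15))))},lo,hi,5)
    for k in c: print(nm,k[0],onz(w,*k[0],z)[:2]-[.5305,.0649],k[1][4])
d=cv2.inRange(hsv,np.array([0,0,0]),np.array([179,255,75]));d[:80]=0;d[162:]=0;d[:,:280]=0;d[:,370:]=0
line(d,.078,"disc")
r=cv2.inRange(hsv,np.array([0,170,80]),np.array([6,255,255]));r[70:]=0;r[:,:300]=0;r[:,340:]=0
line(r,.132,"red")
b=cv2.inRange(hsv,np.array([105,120,40]),np.array([125,255,255]));b[:222]=0;b[250:]=0;b[:,:290]=0;b[:,350:]=0
line(b,.14,"rib")
y=cv2.inRange(hsv,np.array([18,130,60]),np.array([32,255,255]))
for f,k in((np.max,"R"),(np.min,"L")):
    P=np.array([onz(w,f(np.nonzero(y[v,240:400])[0])+240,v,.07)[:2] for v in range(5,180,5)],np.float32)
    vx,vy,x0,y0=cv2.fitLine(P,cv2.DIST_HUBER,0,.001,.001).ravel();print(k,np.arctan(-vx/vy),x0+vx/vy*(.0649-y0))
E
```

```text
bar centre [0.5346 0.0645] size (14.615375518798828, 53.40353775024414) ang -0.2922147 -0.28719485
green [353.9268 121.439 ] [0.036  0.0036] 41
orange [334.  150.5] [ 0.0177 -0.0304] 42
disc centre [0.5315 0.0652] size (75.48088836669922, 74.91587829589844) ang 0.10036605 1.1805001
red centre [0.5242 0.1432] size (11.221065521240234, 43.63874435424805) ang -1.4732962 -1.4706955
rib centre [ 0.5424 -0.0418] size (37.88878631591797, 17.795984268188477) ang 0.09979697 0.093461476
R 0.097517096 0.59322536
L 0.09901376 0.47053945
```

Dial is at about (0.5315, 0.065), box yaw 0.099, and θ is 0.39, so it sits in the first notch. Next: grip the bar, turn to orange, let it rest, release and check.

```bash
cat >> h.py <<'E'
YAW=.099;DC=np.array([.5315,.065,.083])
def dtool(th): return down(YAW-th+np.pi/2)
def turn(t0,t1,step=.2):
    n=max(1,int(np.ceil(abs(t1-t0)/step)))
    for t in np.linspace(t0,t1,n+1)[1:]: bot.move_pose(DC,dtool(t))
def dial_angle(w):
    hsv=cv2.cvtColor(w["pixels"],cv2.COLOR_BGR2HSV);c=proj(w,[DC[0],DC[1],.1])[0]
    disc=np.zeros((400,640),np.uint8);cv2.circle(disc,(int(c[0]),int(c[1])),30,255,-1)
    g=cv2.inRange(hsv,np.array([0,0,85]),np.array([179,90,255]))&disc
    n,l,s,_=cv2.connectedComponentsWithStats(g);i=1+np.argmax(s[1:,4])
    P=np.array([onz(w,*q,.11)[:2] for q in cv2.findNonZero((l==i).astype(np.uint8)).reshape(-1,2)],np.float32)
    vx,vy,_,_=cv2.fitLine(P,cv2.DIST_L2,0,1e-4,1e-4).ravel()
    return (YAW-np.arctan2(vy,vx)+.3)%np.pi-.3
E
python3 - <<'E'
from h import *
np.set_printoptions(precision=4,suppress=True)
bot.grip(.045,50)
bot.move_pose(DC+[0,0,.07],dtool(.393));bot.move_linear(DC,.12);print("f",bot.get_wrist_force())
bot.grip(0,50);print("gap",bot.get_finger_gap(),bot.get_wrist_force(),bot.get_ft_torque())
turn(.393,1.178);bot.wait(.4);print(bot.get_wrist_force(),bot.get_ft_torque())
bot.grip(.04);bot.wait(1.)
bot.move_linear(DC+[0,0,.07],.15)
bot.move_pose([.535,.0,.25],down(.1));bot.wait(.1);w=cams.get_image("wrist")
print("dial",dial_angle(w),bot.get_time_s())
cv2.imwrite("pics/w2.png",cv2.resize(w["pixels"][0:300,120:520],(800,600),interpolation=2))
E
```

```text
f [ 0.6776 -0.5409 -0.7077]
gap 0.013567306002474216 [-0.7497 -3.5051  3.9674] [-0.4182  0.1453  0.0328]
[-1.2721 -4.7302  5.5451] [-0.8818  0.2919 -0.1181]
dial 1.1788678 17.8417
```

View pics/w2.png

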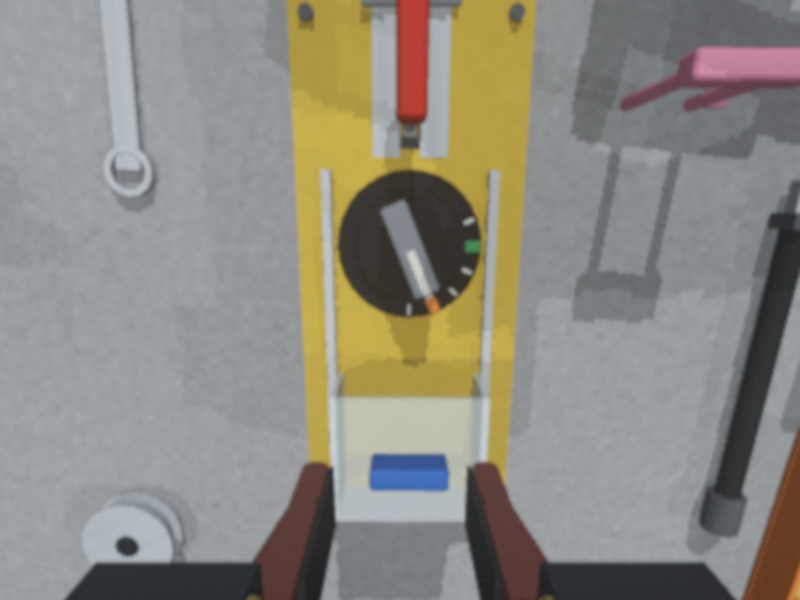

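The pointer is on orange at crop (432,303), dial at 1.179, and it rested there over a second. Now back to green.

```bash
python3 - <<'E'
from h import *
np.set_printoptions(precision=4,suppress=True)
bot.move_pose(DC+[0,0,.07],dtool(1.178));bot.move_linear(DC,.12)
bot.grip(0,50);print("gap",bot.get_finger_gap())
turn(1.178,0.0);bot.wait(.4);print(bot.get_wrist_force(),bot.get_ft_torque())
bot.grip(.04);bot.wait(.3)
bot.move_linear(DC+[0,0,.07],.15)
bot.move_pose([.535,.06,.25],down(.1));bot.wait(.1);w=cams.get_image("wrist")
print("dial",dial_angle(w),bot.get_time_s())
hsv=cv2.cvtColor(w["pixels"],cv2.COLOR_BGR2HSV);r=cv2.inRange(hsv,np.array([0,170,60]),np.array([6,255,255]))
n,l,s,c=cv2.connectedComponentsWithStats(r);i=1+np.argmax(s[1:,4])
P=np.array([onz(w,*q,.13)[:2] for q in cv2.findNonZero((l==i).astype(np.uint8)).reshape(-1,2)],np.float32)
print("red",s[i],cv2.minAreaRect(P*1000),"expected",DC[:2]+.086*np.array([-np.sin(YAW),np.cos(YAW)]))
cv2.imwrite("pics/w3.png",w["pixels"])
E
```

```text
gap 0.013704440443483167
[-1.6434 -1.3919  5.6312] [-0.3122  0.2185  0.0302]
dial -0.035180062 24.9583
red [311  63  13  65 770] ((523.45654296875, 149.96197509765625), (10.762353897094727, 54.94422149658203), 5.972291946411133) expected [0.523  0.1506]
```

View pics/w3.png

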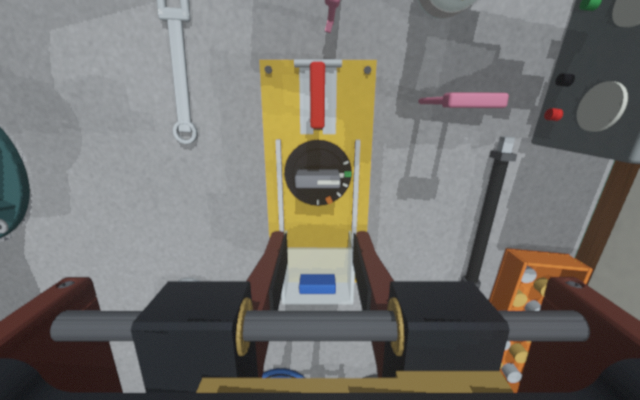

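Pointer on green at (347,175), dial within 0.04 of 0. Red sleeve measured at (0.5235, 0.150) against an expected (0.523, 0.1506). Next: grip it, pull straight up, carry it high over the pink look-alike and lower it over the mat.

```bash
python3 - <<'E'
from h import *
np.set_printoptions(precision=4,suppress=True)
p=np.array([.5232,.1503,.103]);a=down(YAW)
bot.grip(.05,40)
bot.move_pose(p+[0,0,.07],a);bot.move_linear(p,.12)
bot.grip(0,40);print("gap",bot.get_finger_gap(),bot.get_wrist_force())
for h in(.008,.02,.06):
    bot.move_linear(p+[0,0,h],.04);print(h,bot.get_wrist_force(),bot.get_finger_gap())
    if np.linalg.norm(bot.get_wrist_force())>25: print("STOP");raise SystemExit
bot.move_linear(p+[0,0,.155],.1)
m=np.array([.444,.3645,.258]);bot.move_linear(m,.12)
m[2]=.006+.1+.102-.019;bot.move_linear(m,.06);bot.wait(.5)
print(bot.get_tcp_pos(),bot.get_tcp_rot(),bot.get_wrist_force(),bot.get_finger_gap(),bot.get_time_s())
import pickle
d={n:cams.get_image(n) for n in("side","scene","wrist")};pickle.dump(d,open("im3.pkl","wb"))
A=d["side"]["pixels"][60:260,90:390];B=d["scene"]["pixels"][50:250,250:550]
cv2.imwrite("pics/end.png",cv2.resize(np.vstack([A,B]),(600,600+200-0) if 0 else (450,600)))
for n in("side","scene"):
    print(n,[(c,s[:4],s[4]) for c,s,m in blobs(d[n],[0,170,80],[6,255,255],30)],proj(d[n],[m_ for m_ in [[.444,.3645,.208],[.444,.3645,.106],[.444,.3645,.006]]]))
E
```

```text
gap 0.013697019564711557 [-0.4408  0.9216  2.2755]
0.008 [-1.0727  0.3439 -2.1846] 0.01378407207020744
0.02 [ 0.0103  0.6188 -3.384 ] 0.013916944816672425
0.06 [ 0.2876 -0.2578 -3.0454] 0.013695790836850803
[0.444  0.3645 0.189 ] [2.1088 2.3286 0.0001] [-0.0594 -0.1074 -2.7506] 0.013506959852524718 34.1917
side [(array([114.9432, 105.1477]), array([103,  97,  27,  21], dtype=int32), np.int32(264)), (array([189.4444, 122.254 ]), array([185, 118,   9,  10], dtype=int32), np.int32(63))] [[186.877  122.1339]
 [194.2696 154.9223]
 [200.7196 183.53  ]]
scene [(array([16.7521,  9.7521]), array([10,  0, 14, 21], dtype=int32), np.int32(117)), (array([373.    , 106.3462]), array([370, 102,   7,  10], dtype=int32), np.int32(52)), (array([562.4886, 198.5183]), array([498, 136, 125, 144], dtype=int32), np.int32(5385)), (array([453.1795, 154.9487]), array([451, 151,   6,   9], dtype=int32), np.int32(39)), (array([436.8167, 186.35  ]), array([429, 182,  17,  10], dtype=int32), np.int32(60))] [[376.0486 106.49  ]
 [373.4894 137.0768]
 [371.2108 164.3112]]
```

View pics/end.png

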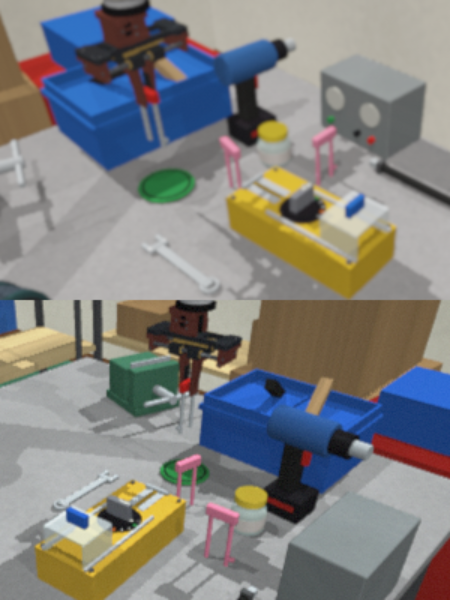

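The shackle hangs upright over the green mat, with its feet at side pixel (195,154) against a predicted (194,155). The mat is at scene (373,163) against a predicted (371,164). Dial, cover and bystanders are as they should be.

```bash
python3 -c "
from h import *
print(job.close_job())"
```

```text
the job is handed in; nothing more can be done
None
```

I handed the job in at about 34 s of the 72 s allowed: the red shackle is held upright over the middle of the green mat with its legs about 10 cm up, the dial is on green after resting on orange, and the cover is fully aside.

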